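# Unpile the jeweller's bench blocks into their trays

### The job

The jeweller's blocks and dish are heaped in two piles. Take the piles apart and set each of the five in its own tray, the one that has its outline with a little room all round: flat on the tray's floor, the same way up as now, set down and not dropped.

Things in the scene. Friction and masses are not known exactly. Their poses are not given: they have to be found in the camera images.
- solder_block: Cream ceramic soldering brick with rows of small holes, 60 mm (x) by 104 mm (y), 22 mm high, about 0.2 kg. Always the bottom of a pile. Belongs in tray_long. Origin: centre of its underside, z up.
- bench_block: Plain bright steel bench block, 66 mm (x) by 66 mm (y), 22 mm high, about 0.6 kg. Always the bottom of a pile. Belongs in tray_square. Origin: centre of its underside, z up.
- glass_dish: Closed round glass dish with gilt leaves on a black liner inside, 50 mm diameter, 24 mm high, flat lid, about 0.12 kg. Lies on either the soldering brick or the steel bench block. Belongs in tray_round. Origin: centre of its underside, z up.
- swage_block: Dark steel bar-shaped block with black cross lines on top (flat to the touch), 34 mm (x) by 72 mm (y), 24 mm high, about 0.4 kg. Lies on whichever of the two bottom blocks the dish is not on. Belongs in tray_slim. Origin: centre of its underside, z up.
- doming_cube: Small brass cube with a dark round spot on each visible face, 28 mm each way, about 0.18 kg. Starts as the third layer of the pile over the soldering brick. Belongs in tray_small. Origin: centre of its underside, z up.
- tray_long: Largest rectangular tray, inside 78 mm (x) by 122 mm (y). Wooden tray with cork floor, fixed to the bench: floor 4 mm above the bench, walls 4 mm thick, lip top 8 mm above the bench (4 mm above the floor), 9 mm of room all round its thing. Origin: centre of its underside, at bench height; x across it, y along it.
- tray_square: Large square tray, inside 84 mm by 84 mm. Wooden tray with cork floor, fixed to the bench: floor 4 mm above the bench, walls 4 mm thick, lip top 8 mm above the bench (4 mm above the floor), 9 mm of room all round its thing. Origin: centre of its underside, at bench height; x and y along its sides.
- tray_round: Round tray, inside diameter 68 mm. Wooden tray with cork floor, fixed to the bench: floor 4 mm above the bench, walls 4 mm thick, lip top 8 mm above the bench (4 mm above the floor), 9 mm of room all round its thing. Origin: centre of its underside, at bench height; yaw has no meaning.
- tray_slim: Narrow rectangular tray, inside 52 mm (x) by 90 mm (y). Wooden tray with cork floor, fixed to the bench: floor 4 mm above the bench, walls 4 mm thick, lip top 8 mm above the bench (4 mm above the floor), 9 mm of room all round its thing. Origin: centre of its underside, at bench height; x across it, y along it.
- tray_small: Smallest tray, square, inside 46 mm by 46 mm. Wooden tray with cork floor, fixed to the bench: floor 4 mm above the bench, walls 4 mm thick, lip top 8 mm above the bench (4 mm above the floor), 9 mm of room all round its thing. Origin: centre of its underside, at bench height; x and y along its sides.

How it is judged (in metres and radians):
At the end, for the whole second after the job is handed in: Each of the five things lies in its own tray: its origin within 14 mm horizontally of the tray's, its underside 2 to 6.5 mm above the tray's origin (on the floor, not on the lip), tilted less than 0.1 rad, and at rest (below 20 mm/s and 0.2 rad/s) (horizontal distance between solder_block and tray_long below 0.014 m and z of solder_block in the frame of tray_long between 0.002 and 0.0065 m and angle between each of solder_block, bench_block, glass_dish, swage_block, doming_cube's own z axis and vertical below 0.1 rad and linear speed of each of solder_block, bench_block, glass_dish, swage_block, doming_cube below 0.02 m/s and angular speed of each of solder_block, bench_block, glass_dish, swage_block, doming_cube below 0.2 rad/s and horizontal distance between bench_block and tray_square below 0.014 m and z of bench_block in the frame of tray_square between 0.002 and 0.0065 m and horizontal distance between glass_dish and tray_round below 0.014 m and z of glass_dish in the frame of tray_round between 0.002 and 0.0065 m and horizontal distance between swage_block and tray_slim below 0.014 m and z of swage_block in the frame of tray_slim between 0.002 and 0.0065 m and horizontal distance between doming_cube and tray_small below 0.014 m and z of doming_cube in the frame of tray_small between 0.002 and 0.0065 m); the robot touches nothing.
It fails at once if One of the five things falls: moves faster than 0.7 m/s while the fingers do not touch it (a drop of about 25 mm) ((linear speed of solder_block above 0.7 m/s and contact force between solder_block and the fingers below 0.02 N) or (linear speed of bench_block above 0.7 m/s and contact force between bench_block and the fingers below 0.02 N) or (linear speed of glass_dish above 0.7 m/s and contact force between glass_dish and the fingers below 0.02 N) or (linear speed of swage_block above 0.7 m/s and contact force between swage_block and the fingers below 0.02 N) or (linear speed of doming_cube above 0.7 m/s and contact force between doming_cube and the fingers below 0.02 N)).
It also fails if it takes over 136 s, if anything falls off the work surface, if the arm or the gripper's body presses on something with over 40 N, if the wrist force passes 120 N, or if a joint passes its speed limit or range.

### The arm

A 7-joint arm with a two-finger parallel gripper is mounted at the origin on the work surface. World frame = base frame: x ahead of the robot, y to its left, z up, the work surface at z = 0. Lengths are in m, angles in degrees, forces in N, time in s.
With the tool pointing down it reaches from about 0.35 to 0.9 m from the base axis. Payload 8.1 kg.
Tool frame: the origin (TCP) lies on the front face of the gripper's body, between the roots of the fingers; the fingertips stand 66 mm ahead of it and the grasp point (between the pads) lies 47 mm ahead of it; z points along the fingers, y is the line along which they close (so a half turn about z gives the same grasp; the last joint's range is limited). The gripper opens to 92 mm and grips with 3 to 60 N. Pads are 19 mm wide; open, the fingers measure 130 mm over their backs; the gripper's body (75 mm by 190 mm) begins 47 mm behind the grasp point.
Start: joints at [-76.753, 24.895, 1.432, 90.138, -0.665, 64.973, -4.303], TCP at [0.205, 0.591, 0.292] pointing down, gripper open.
Joint ranges: [-149.89, 149.89], [-25.12, 119.58], [-72.63, 75.52], [4.76, 147.25], [-75.54, 255.54], [6.69, 114.76], [-157.13, 157.13]. Speed limits (degrees/s): [127.2, 127.2, 172.46, 172.46, 180, 180, 180].

### API

Orientations are given as [roll, pitch, yaw] about the fixed x, y, z axes, in that order (R = Rz(yaw) Ry(pitch) Rx(roll)).
In Python, from station import env, hand, eyes gives the robot as it stands. Calls block until the motion is done:
- env.move_pose(position, orientation): joint-space move of the TCP to a pose.
- env.move_straight(position, vel=0.15, ori=None, contact_N=None): straight line of the TCP; ori=None keeps the orientation; vel is the mean speed in m/s. With contact_N (N) it stops when the force on the tool has changed by that much, and returns True; else False.
- env.move_joints(angles): joint-space move.
- hand.open_gripper() and hand.close(): open the fingers fully, or close them until they stop; the grip force is fixed at half the most.
- env.dwell(seconds).
- env.ik(position, orientation): joint angles nearest the present ones, or None.
- env.state(): the state.
- eyes.grab_frame(name): name is "scene" or "top" or "wrist"; returns a dict with "color" (480x640x3 uint8, red, green, blue), "z_map" (480x640 float32, m along the optical axis (not along the pixel's ray), 0 where there is no reading), "K" (3x3 intrinsics, pixels), "origin" and "rotation" of the camera in the world; the wrist camera has in their place "hand_eye" (4x4, takes a point from camera to tool coordinates, whose origin is the TCP and whose axes are the flange's). Camera axes: x right, y down, z forward; pixel columns grow to the right and rows downward; lengths in m; the calibration is good to about 2 mm. The wrist camera is an equidistant fisheye: a pixel r from the principal point sees the ray r / f radians off the axis. A picture is of the moment at which its call begins: read the wrist's pose just before it.
A pose or a line that the arm cannot do raises env.PlanningError and nothing moves.
- env.job_done(): hands the job in; it is judged then, once.
Trained networks look in a picture, given as the dict that the camera call returned (one of the last four; its "shot" number tells which), for a name from the list of things; names that differ only in an ending like _2 or _b are one class to them, and where a whole thing is asked for, a point or a joint stands for the part that bears it (a point fixed in the world has none). Each returns a list of dicts, best first, with "p" (0 to 1); they miss things now and then, are a little off and sometimes report something else, mostly with a low value. They report only what shows in the picture. A call takes as long as a camera call.
- eyes.boxes_of(picture, label): "location" ([row, column] in pixels, amid what is visible of it).
The state is a dict: "time_s": time; "q": joint angles; "joint_velocities": joint speeds; "joint_efforts": joint torques, N m; "position": TCP position; "tcp_rot": TCP orientation; "wrist_force": force on the tool from outside, world axes, zero at the start; "ft_torque": the same for the moment, N m; "grip_width": finger opening in m; "grasp_force": force on a finger pad.
Only numpy, scipy, OpenCV 4.12 (cv2) and the standard library are available. Lean on these libraries where they do the work, as an engineer would, in place of code of your own. Each camera call takes 0.05 s, during which the arm holds its last target. There are 200 camera calls.

## Working session

There is one attempt and no reset: what is moved stays moved. The work goes in short steps, each a Python script; the robot and the scene stay as the last script left them, time stands still between calls to the robot, and variables do not carry over. Pictures are saved under pics/ and viewed, at most 14 in all, crops included, and the job is handed in when it is done.

```bash
ls; mkdir -p pics; cat > a.py <<'E'
from station import env,hand,eyes
import cv2,pickle
N="solder_block bench_block glass_dish swage_block doming_cube tray_long tray_square tray_round tray_slim tray_small".split()
for c in ["top","scene"]:
    f=eyes.grab_frame(c); pickle.dump(f,open(c+'.pkl','wb'))
    cv2.imwrite(f'pics/{c}0.png',f['color'][:,:,::-1])
    print(c,f['origin'],f['rotation'],f['K'])
    for n in N:
        print(n,[(d['location'],round(d['p'],2)) for d in eyes.boxes_of(f,n)[:2]])
s=env.state(); print(s)
E
python3 a.py
```

```text
pics
top [0.47114803 0.00497712 0.81704668] [-174.595735      0.43221339  -89.73605541] [[451.33536097   0.         324.99407557]
 [  0.         451.33536097 238.83276692]
 [  0.           0.           1.        ]]
solder_block [([290.6, 481.1], 0.92)]
bench_block [([271.4, 274.2], 0.56)]
glass_dish [([291.2, 492.5], 0.7)]
swage_block [([283.3, 267.7], 0.72)]
doming_cube [([293.9, 504.3], 0.87)]
tray_long [([196.5, 176.0], 0.93)]
tray_square [([198.7, 385.7], 0.95)]
tray_round [([292.6, 480.2], 0.65)]
tray_slim [([286.7, 174.0], 0.9)]
tray_small [([199.0, 492.9], 0.91), ([293.9, 502.9], 0.47)]
scene [ 0.86199352 -0.40302193  0.72535563] [-141.88550755    0.27431952   37.26630998] [[457.46344199   0.         312.21726675]
 [  0.         457.46344199 235.20806062]
 [  0.           0.           1.        ]]
solder_block [([345.7, 168.0], 0.7)]
bench_block [([212.4, 315.0], 0.76), ([242.5, 370.2], 0.22)]
glass_dish [([338.4, 159.2], 0.72)]
swage_block [([198.4, 303.8], 0.63)]
doming_cube [([322.8, 155.9], 0.81)]
tray_long [([193.8, 417.1], 0.77)]
tray_square [([315.2, 310.4], 0.83)]
tray_round []
tray_slim [([159.7, 356.2], 0.61)]
tray_small [([408.4, 237.4], 0.85)]
{'time_s': 1.1, 'q': array([-76.75429714,  24.89519984,   1.43283723,  90.13907284,
        -0.66474038,  64.9755207 ,  -4.30139561]), 'joint_velocities': array([ 0.06308301,  0.0380835 ,  0.08556509,  0.05616348, -0.02159687,
        0.04341533,  0.07371893]), 'joint_efforts': array([-4.72210231e-04, -6.67705250e+01,  9.84617360e-01, -3.14809442e+01,
       -6.03943365e-02,  3.28379706e-02,  5.33945138e-05]), 'position': array([0.20478734, 0.59048505, 0.29223079]), 'tcp_rot': array([-1.79998593e+02,  8.93576518e-04,  1.60871942e+02]), 'wrist_force': array([ 0.3483137 ,  0.79292914, -0.98886365]), 'ft_torque': array([ 0.03068336,  0.01371752, -0.01578359]), 'grasp_force': 0.0, 'grip_width': 0.09173495775372796}
```

View both.

View pics/top0.png

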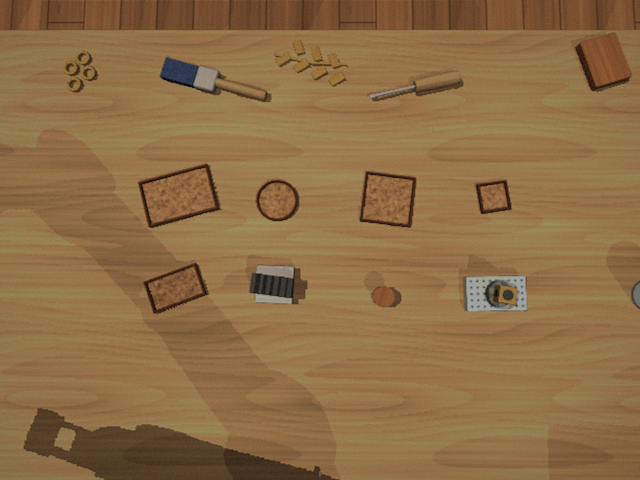

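View pics/scene0.png

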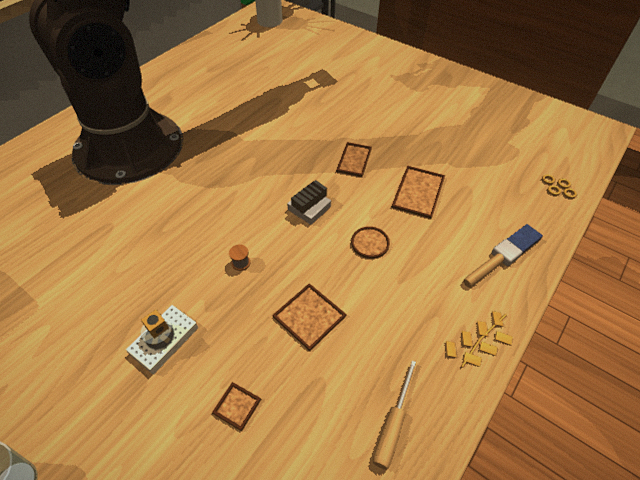

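The top view shows the swage block on the bench block near (284,273) and the cube, dish and brick near (293,497). The trays are at: long (196,179), round (200,277), square (199,388), small (197,494), slim (287,176). A stray spool stands at (296,384). The scene view agrees. Next I'll fuse depth and colour to measure poses.

```bash
cat > m.py <<'E'
import numpy as np,cv2,pickle
from scipy.spatial.transform import Rotation as Ro
def cloud(f):
    K=f['K'];z=f['z_map'];v,u=np.mgrid[:480,:640]
    p=np.stack([(u-K[0,2])/K[0,0]*z,(v-K[1,2])/K[1,1]*z,z],-1)
    R=Ro.from_euler('xyz',f['rotation'],degrees=True).as_matrix()
    w=p@R.T+f['origin']; w[z==0]=np.nan
    return w
def rect(P):
    (c,s,a)=cv2.minAreaRect((P[:,:2]*1000).astype(np.float32)); return np.round(c,1),np.round(s,1),round(a,1)
E
cat > b.py <<'E'
from m import *
T=pickle.load(open('top.pkl','rb'));S=pickle.load(open('scene.pkl','rb'))
W={'top':cloud(T),'scene':cloud(S)}
for n,w in W.items():
    print(n)
    t=W['top']
    for nm,(r,c) in dict(solder=(293,497),bench=(284,273),spool=(296,384)).items():
        x,y,_=t[r,c]; m=(np.abs(w[...,0]-x)<.085)&(np.abs(w[...,1]-y)<.085)
        z=w[...,2]; 
        h,e=np.histogram(z[m],np.arange(-.01,.09,.004)); print(nm,np.round([x,y],3),dict((int(round(a*1000)),int(b)) for a,b in zip(e,h) if b))
    for nm,(r,c) in dict(long=(196,179),square=(199,388),round=(200,277),slim=(287,176),small=(197,494)).items():
        x,y,_=t[r,c]; m=(np.hypot(w[...,0]-x,w[...,1]-y)<.08)
        col={'top':T,'scene':S}[n]['color'].astype(float)
        hs=cv2.cvtColor({'top':T,'scene':S}[n]['color'],cv2.COLOR_RGB2HSV)
        # floor height at centre vs bench ring
        d=np.hypot(w[...,0]-x,w[...,1]-y)
        dark=m&(hs[...,2]<75)
        nn,lab,st,ct=cv2.connectedComponentsWithStats(dark.astype(np.uint8),connectivity=8)
        k=1+np.argmax(st[1:,4]); P=w[lab==k]
        print(nm,'floor',round(np.nanmedian(w[...,2][d<.015])*1e3,1),'bench',round(np.nanmedian(w[...,2][(d>.078)&(d<.085)])*1e3,1),'wall',round(np.median(P[:,2])*1e3,1),len(P),rect(P))
E
python3 b.py
```

```text
top
solder [ 0.454 -0.272] {-6: 53, -2: 4787, 2: 2105, 6: 32, 10: 19, 14: 25, 18: 250, 22: 1000, 26: 52, 30: 24, 34: 23, 38: 24, 42: 58, 46: 246, 50: 22, 54: 15, 58: 18, 62: 15, 66: 18, 70: 49, 74: 258, 78: 7}
bench [0.467 0.099] {-6: 152, -2: 5681, 2: 1558, 6: 5, 10: 4, 14: 6, 18: 199, 22: 460, 26: 9, 30: 6, 34: 3, 38: 4, 42: 219, 46: 622, 50: 5}
spool [ 0.447 -0.09 ] {-6: 116, -2: 6370, 2: 2191, 6: 8, 30: 4, 34: 266, 38: 80}
long floor 4.8 bench 0.6 wall 6.0 576 (array([626.2, 279.2]), array([ 86.7, 130.7]), 15.3)
square floor 5.2 bench 1.0 wall 8.3 416 (array([ 620.6, -102.9]), array([93.5, 91.4]), 82.7)
round floor 4.9 bench 0.8 wall 7.4 250 (array([618.1,  98.5]), array([72.7, 73.6]), 11.1)
slim floor 4.9 bench 0.6 wall 6.6 433 (array([458. , 279.6]), array([ 60.9, 100.3]), 20.9)
small floor 5.4 bench 1.3 wall 8.4 278 (array([ 626. , -294.4]), array([53.8, 58.8]), 9.4)
scene
solder [ 0.454 -0.272] {-6: 437, -2: 5706, 2: 305, 6: 75, 10: 87, 14: 81, 18: 712, 22: 647, 26: 35, 30: 41, 34: 39, 38: 39, 42: 212, 46: 159, 50: 25, 54: 18, 58: 31, 62: 29, 66: 28, 70: 171, 74: 128}
bench [0.467 0.099] {-6: 287, -2: 3263, 2: 200, 6: 63, 10: 52, 14: 56, 18: 181, 22: 133, 26: 42, 30: 43, 34: 51, 38: 50, 42: 280, 46: 182}
spool [ 0.447 -0.09 ] {-6: 460, -2: 5320, 2: 309, 6: 22, 10: 17, 14: 21, 18: 18, 22: 18, 26: 6, 30: 29, 34: 227, 38: 5}
long floor 3.8 bench -0.1 wall 5.0 126 (array([642. , 218.2]), array([84.1,  6.8]), 15.5)
square floor 3.9 bench -0.1 wall 5.9 142 (array([ 640.7, -127.4]), array([126.7,  63.7]), 37.4)
round floor 3.8 bench -0.2 wall 5.4 94 (array([624.3,  75.5]), array([70.2, 24.5]), 13.0)
slim floor 4.0 bench -0.2 wall 7.3 80 (array([451.6, 295.2]), array([61.1, 70.6]), 24.5)
small floor 4.1 bench -0.1 wall 6.7 96 (array([ 640.7, -305.4]), array([76.1, 38.1]), 51.8)
```

```bash
cat > c.py <<'E'
from m import *
for n in ['top','scene']:
    f=pickle.load(open(n+'.pkl','rb'));w=cloud(f);hs=cv2.cvtColor(f['color'],cv2.COLOR_RGB2HSV)
    for nm,x,y,lo,hi,r in [('cube',.454,-.272,68,80,.03),('dish',.454,-.265,42,51,.045),('solder',.454,-.26,18,26,.09),('swage',.467,.099,41,51,.07),('bench',.467,.099,18,26,.07)]:
        m=(np.hypot(w[...,0]-x,w[...,1]-y)<r)&(w[...,2]>lo/1e3)&(w[...,2]<hi/1e3)
        m=m.astype(np.uint8); k,l,st,_=cv2.connectedComponentsWithStats(m,connectivity=4)
        P=np.concatenate([w[l==i] for i in range(1,k) if st[i,4]>25])
        c=cv2.minEnclosingCircle((P[:,:2]*1000).astype(np.float32))
        print(n,nm,len(P),'z',np.round(np.median(P[:,2])*1e3,1),*rect(P),'circ',np.round(c[0],1),round(c[1],1) if nm=='dish' else '')
    for nm,x,y,r in [('long',.626,.279,.09),('square',.621,-.103,.075),('round',.618,.0985,.055),('slim',.458,.28,.07),('small',.626,-.294,.05)]:
        d=np.hypot(w[...,0]-x,w[...,1]-y)
        zb=np.nanmedian(w[...,2][(d>r)&(d<r+.01)])
        m=(d<r)&(w[...,2]-zb>.0025)
        m=cv2.morphologyEx(m.astype(np.uint8),cv2.MORPH_OPEN,np.ones((3,3),np.uint8))
        k,l,st,_=cv2.connectedComponentsWithStats(m,connectivity=4); P=w[l==1+np.argmax(st[1:,4])]
        print(n,nm,len(P),*rect(P))
E
python3 c.py
```

```text
top cube 320 z 75.1 [ 451.9 -285. ] [28.8 28. ] 79.6 circ [ 451.6 -284.4] 
top dish 297 z 47.1 [ 452.7 -285.7] [42.5 49.2] 83.0 circ [ 452.3 -288.6] 25.0
top solder 1249 z 23.2 [ 453.1 -286.1] [ 60.  104.9] 1.3 circ [ 452.7 -286.2] 
top swage 848 z 46.9 [465.2 103.5] [71.9 34. ] 82.7 circ [465.6 103.6] 
top bench 653 z 22.7 [466.8 101.4] [65.8 66. ] 87.0 circ [466.5 101.4] 
top long 2713 [627.5 281.6] [ 87.3 131.1] 15.4
top square 2032 [ 622.5 -101.3] [93.2 93.8] 82.9
top round 824 [615.9  95.8] [63.8 73.9] 49.9
top slim 1558 [459.4 281.3] [61.9 98.9] 21.2
top small 692 [ 627.6 -292.5] [55.  55.6] 8.4
scene cube 307 z 73.7 [ 451.4 -286. ] [27.9 29.5] 79.7 circ [ 452.1 -285.5] 
scene dish 322 z 45.9 [ 456.3 -290.2] [46.5 44. ] 61.2 circ [ 452.4 -290.4] 25.5
scene solder 1358 z 21.9 [ 453.  -287.2] [ 61.6 104.5] 1.3 circ [ 452.9 -287.3] 
scene swage 469 z 45.6 [464.5 102.8] [73.4 36.2] 83.1 circ [463.2 102.4] 
scene bench 313 z 21.7 [468.2 100.2] [68.9 65. ] 85.8 circ [467.6  99.3] 
scene long 1528 [626.6 280.7] [ 86.2 135.4] 15.5
scene square 2267 [619.9 -99.6] [95.6 96.5] 83.1
scene round 880 [619.3 100.1] [73.1 76.4] 33.9
scene slim 716 [458.6 281.3] [ 60.5 102.5] 20.4
scene small 1169 [ 626.5 -292.4] [55.1 56.4] 8.7
```

```bash
cat > p.py <<'E'
from station import env,hand,eyes
import numpy as np
TIP=.066; GR=.007; CARRY=.135
#        pick x,y, jaw angles, underside z, place x,y, tray x-angle, sym
J=dict(cube=(.452,-.2855,-10.4,.046,.627,-.2927,8.6,90),
 dish=(.4524,-.2895,0,.022,.6185,.099,0,30),
 solder=(.453,-.2867,1.3,0,.627,.281,15.4,180),
 swage=(.465,.1032,-7.3,.022,.459,.2812,20.9,180),
 bench=(.467,.101,-3.5,0,.621,-.1005,-7,90))
def plan(n):
    x,y,a,z,X,Y,A,s=J[n]; best=None
    for k in np.arange(-360,361,s):
      for d in ([0] if s==180 else [-90,0,90]):
        o=[180,0,a+90+k]; O=[180,0,A+90+k+d]
        if max(abs(o[2]),abs(O[2]))>270: continue
        q=env.ik([x,y,z+GR+TIP],o); Q=env.ik([X,Y,.004+GR+TIP],O)
        if q is None or Q is None: continue
        c=max(abs(q[6]),abs(Q[6]))+.5*abs(q[6]-Q[6])
        if best is None or c<best[0]: best=(c,o,O)
    return best
def do(n):
    x,y,a,z,X,Y,A,s=J[n]; c,o,O=plan(n); t=lambda h:h+TIP
    print(n,'plan',c,o,O)
    env.move_pose([x,y,t(max(CARRY,z+GR+.04))],o)
    env.move_straight([x,y,t(z+GR+.02)],vel=.15)
    if env.move_straight([x,y,t(z+GR)],vel=.05,contact_N=6): print('CONTACT in descent',env.state()['position']); return
    hand.close(); st=env.state(); print('grip',st['grip_width'],st['grasp_force'],st['position'])
    env.move_straight([x,y,t(z+GR+.03)],vel=.08)
    h=max(CARRY,z+GR+.04); env.move_straight([x,y,t(h)],vel=.2)
    env.move_straight([X,Y,t(h)],vel=.25,ori=O)
    st=env.state(); print('held',st['grip_width'],st['wrist_force'])
    env.move_straight([X,Y,t(.004+GR+.012)],vel=.15); env.dwell(.2)
    c=env.move_straight([X,Y,t(.004+GR-.003)],vel=.02,contact_N=3)
    print('touch',c,'under z mm',(env.state()['position'][2]-TIP-GR)*1e3)
    hand.open_gripper(); env.dwell(.2)
    env.move_straight([X,Y,t(.06)],vel=.12); env.move_straight([X,Y,t(CARRY)],vel=.25)
    print('t',env.state()['time_s'])
E
python3 - <<'E'
from p import *
for n in J: print(n,plan(n))
do('cube')
E
```

```text
cube (np.float64(27.666322050369104), [180, 0, np.float64(-10.400000000000006)], [180, 0, np.float64(8.599999999999994)])
dish (np.float64(21.77854293821796), [180, 0, np.int64(0)], [180, 0, np.int64(90)])
solder (np.float64(102.67770670297746), [180, 0, np.float64(-268.7)], [180, 0, np.float64(-254.6)])
swage (np.float64(4.2580571513233805), [180, 0, np.float64(82.7)], [180, 0, np.float64(110.9)])
bench (np.float64(33.5027779788614), [180, 0, np.float64(86.5)], [180, 0, np.int64(83)])
cube plan 27.666322050369104 [180, 0, np.float64(-10.400000000000006)] [180, 0, np.float64(8.599999999999994)]
grip 0.02776716578060701 29.999653100967407 [ 0.45201094 -0.28549898  0.11899414]
held 0.027719108398302907 [-0.15095892 -0.69059331 -1.89188266]
touch True under z mm 3.9902307318523462
t 12.2333
```

```bash
cat > chk.py <<'E'
from m import *
from station import eyes
import sys
f=eyes.grab_frame('top'); w=cloud(f)
for a in sys.argv[1:]:
    nm,x,y,lo,hi,r=a.split(','); x,y,lo,hi,r=map(float,(x,y,lo,hi,r))
    m=(np.hypot(w[...,0]-x,w[...,1]-y)<r)&(w[...,2]>lo/1e3)&(w[...,2]<hi/1e3)
    k,l,st,_=cv2.connectedComponentsWithStats(m.astype(np.uint8),connectivity=4)
    P=np.concatenate([w[l==i] for i in range(1,k) if st[i,4]>25])
    print(nm,len(P),'z',np.round(np.median(P[:,2])*1e3,1),*rect(P))
cv2.imwrite('pics/last.png',f['color'][:,:,::-1])
E
python3 chk.py cube,.627,-.293,25,42,.04 dish,.4524,-.289,42,51,.045
```

```text
Traceback (most recent call last):
  File "chk.py", line 9, in <module>
    P=np.concatenate([w[l==i] for i in range(1,k) if st[i,4]>25])
ValueError: need at least one array to concatenate
```

```bash
python3 -c "
from p import *
do('dish')"; python3 chk.py cube,.627,-.293,25,42,.04 solder,.453,-.287,18,27,.09
```

```text
dish plan 33.04168803927043 [180, 0, np.int64(0)] [180, 0, np.int64(90)]
grip 0.049331003323854754 30.000173449516296 [ 0.4524207  -0.28945608  0.0950202 ]
held 0.0491209381287014 [-1.08921434 -0.97847327 -1.23159745]
touch True under z mm 3.9783366611585773
t 21.6917
cube 281 z 33.2 [ 626.2 -293.1] [28.5 29.7] 7.4
solder 2071 z 23.3 [ 453.1 -286.4] [ 60. 105.] 1.4
```

```bash
python3 -c "
from p import *
do('solder')"; python3 chk.py dish,.6185,.099,22,33,.05 swage,.467,.102,41,51,.07
```

```text
solder plan 81.22270712837125 [180, 0, np.float64(91.3)] [180, 0, np.float64(105.4)]
grip 0.05983732238346052 30.000286102294922 [ 0.45305466 -0.28672032  0.07309066]
held 0.05967668497148847 [ 0.45970913 -0.38517761 -3.06189407]
touch True under z mm 4.078377516793664
t 32.6333
dish 619 z 28.8 [618.6  97.8] [49.3 48.7] 34.0
swage 848 z 46.8 [465.2 103.8] [72.3 34. ] 82.6
```

```bash
python3 -c "
from p import *
do('swage')"; python3 chk.py solder,.627,.281,20,32,.09 bench,.467,.102,18,27,.07
```

```text
swage plan 14.842337066538526 [180, 0, np.float64(82.7)] [180, 0, np.float64(110.9)]
grip 0.033543122601847886 29.99975323677063 [0.46496036 0.10320431 0.09499936]
held 0.03412671745134567 [ 0.41818112 -0.55860632 -4.34862155]
touch True under z mm 3.9284713484406604
t 41.7083
solder 1976 z 26.6 [627.2 280.2] [ 60.7 104.8] 15.4
bench 1414 z 22.9 [466.8 101.3] [66.2 65.9] 87.6
```

```bash
python3 -c "
from p import *
do('bench')
env.move_joints([-76.753, 24.895, 1.432, 90.138, -0.665, 64.973, -4.303])"; python3 chk.py cube,.627,-.293,25,42,.04 dish,.6185,.099,22,33,.05 solder,.627,.281,20,32,.09 swage,.459,.281,22,34,.07 bench,.621,-.1,20,32,.07
```

```text
bench plan 36.4204351159458 [180, 0, np.float64(86.5)] [180, 0, np.int64(83)]
grip 0.06542137253437032 29.944993257522583 [0.46685247 0.10105712 0.07308161]
held 0.0657052816407597 [-0.27558487  1.63042042 -4.81657441]
touch True under z mm 4.103161125104149
t 50.3417
cube 283 z 33.0 [ 626.4 -292.7] [28.1 29.7] 9.2
dish 619 z 28.8 [618.9  97.5] [49.1 48. ] 1.3
solder 1972 z 26.6 [627.1 280.4] [ 61.2 105. ] 15.6
swage 825 z 28.5 [458.9 281.1] [34.2 72.5] 20.7
bench 1381 z 27.1 [ 621.4 -100.1] [66.3 66.7] 83.9
```

View pics/last.png

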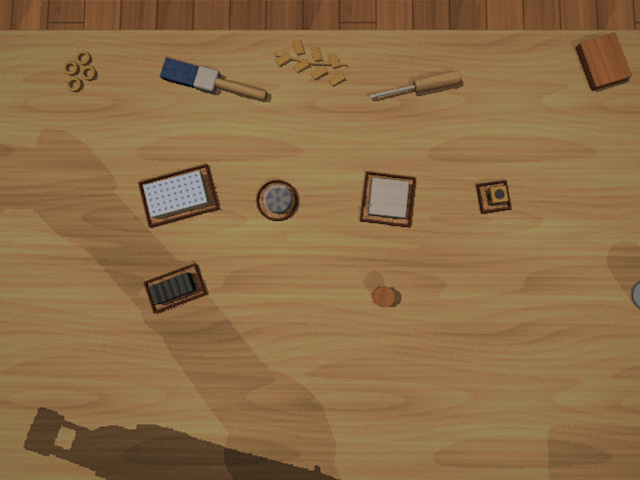

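All five things sit centred and flat in their own trays: brick (193,175), dish (200,278), bench block (197,389), cube (195,499), swage (288,172). I'm handing the job in.

```bash
python3 -c "
from station import env
print(env.job_done())"
```

```text
the job is handed in; nothing more can be done
None
```

All five things were set down flat in their own trays, each within about 2 mm of centre by the last camera check, and the job was handed in at roughly 50–55 s of the 136 s allowed; the judge's verdict was not shown.

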